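# Press a brass hand stamp through a guide onto a leather cover

## Task

Swing the jig's hinged guide down over the teal leather cover until it lies flat, then lower the brass hand stamp through the guide's brass-framed window and press it squarely on the leather with a steady force of about 12 newtons for about two seconds, never more than 22. Lift it straight out so that it neither smears the mark nor drags the guide up, and stand it gently back upright in the gold tray, leaving the cover in the jig, the guide down and the other things where they are.

Things in the scene. Friction and masses are not known exactly. Their poses are not given: they have to be found in the camera images.
- stamp_mid (a point): Centre of the hand stamp, half-way up (36.5 mm above its die face); z up along the handle. Round brown wooden handle, 28 mm across at its widest, 50 to 60 mm above the face, tapering to the foot, on a brass die block 22 mm (x) by 30 mm (y) by 8 mm; 73 mm tall, about 100 g. It stands upright in the gold tray. Its ornament is the same after a half turn, so either way round will do.
- stamp_face (a point): Centre of the underside (die face) of the stamp, on the handle's axis; axes as stamp_mid.
- mark (a point): Where the die face must come: window centre on the cover's top face, fixed to the jig; x along the window's short side (to the hinge), y along its long side. Window 24 mm (x) by 32 mm (y), bevelled, in a 6 mm plate; guide down, the plate's top is 8 mm and its underside 2 mm above this point. The leather is firm: it gives a millimetre or less at 20 N.
- guide (a joint): Angle of the hinged grey metal guide: 0 = flat over the cover, 1.8 = fully open, leaning back away from the robot. It starts open, leaning back toward its stop; pushed forward past about 1.4 it sinks shut by its own weight, slowed by a damper (a second or two). It weighs 220 g.
- guide_tab (a point): Centre of the black finger tab at the guide's free end, 24 x 34 x 10 mm, 171 mm from the hinge line; x points from tab to hinge, y along the tab's width, z out of the guide's upper face (up when shut; away from the robot when the guide stands open). The guide plate is 6 mm thick and 76 mm wide.
- hinge_line (a point): Middle of the hinge pin at the far end of the jig; its y axis runs along the pin. Fixed to the jig.
- jig: The stamping jig, fixed to the table: dark wooden base 206 mm (x) by 136 mm (y), cork bed, low brass stops round the cover, guide hinged at its far (+x) end. Origin at the centre of its underside, x toward the hinge.
- cover: Closed teal leather cover, 120 x 94 x 8 mm, lying loose between the jig's stops with a little play; origin at the centre of its underside.
- tray: Brass-plated tray with a lobed rim, fixed to the table, 221 mm (x) by 126 mm (y), rim 16 mm high; origin at the centre of its underside. Its flat floor is about 190 x 90 mm.
- silver_roll: bystander: silver foil roll, 52 mm across and 31 mm tall, standing on the table to the right; origin at its underside
- film_box: bystander: small clear film dispenser with a violet strip, 29 x 27 x 51 mm, on the table to the left of the jig; origin at its underside
- navy_spool: bystander: spool of navy ribbon lying flat, 60 x 70 x 22 mm, at the back right; origin at its underside
- eraser: bystander: blue and white rubber block, 21 x 50 x 12 mm, lying in the near half of the gold tray; origin at its underside
Things that resemble listed ones, but are neither listed nor needed, are in the scene too. What is shaped like the part that bears stamp_mid but green is not meant.

How it is judged:
On the way, in this order (a step that is already met when the one before it is completed fails the run):
1. the guide lies flat over the cover (within 0.04 rad) (value of joint guide below 0.04 rad), for 0.2 s.
2. the stamp, upright within 0.06 rad and within 2.5 mm of the mark, is pressed on the cover with 9 to 15.5 N for 1.5 s without a break (contact force between stamp and cover between 9 and 15.5 N and horizontal distance between stamp_face and mark below 0.0025 m and angle between stamp_face's own z axis and vertical below 0.06 rad), for 1.5 s.
3. the stamp is lifted out, its face 30 mm or more above the cover, and the guide is still down (z of stamp_face in the frame of mark above 0.03 m and value of joint guide below 0.04 rad), for 0.2 s.
At the end, for the whole second after the job is handed in: the guide is down (within 0.04 rad), the cover lies in the jig (within 5 mm of its place, flat on the bed), and the stamp stands upright (within 0.06 rad), released and at rest on the tray's floor (value of joint guide below 0.04 rad and z of stamp_face in the frame of tray below 0.006 m and x of stamp_face in the frame of tray between -0.095 and 0.095 m and y of stamp_face in the frame of tray between -0.045 and 0.045 m and angle between stamp_face's own z axis and vertical below 0.06 rad and linear speed of stamp below 0.01 m/s and x of cover in the frame of jig between -0.017 and -0.007 m and y of cover in the frame of jig between -0.005 and 0.005 m and z of cover in the frame of jig below 0.019 m); the robot touches nothing.
It fails at once if the stamp bears on the cover with more than 22 N (contact force between stamp and cover above 22 N).
It fails at once if the die touches the cover (over 1 N) more than 3 mm from the mark, tilted more than 0.08 rad, or with the guide not down (over 0.08 rad): a spoiled or smeared mark (contact force between stamp and cover above 1 N and (horizontal distance between stamp_face and mark above 0.003 m or angle between stamp_face's own z axis and vertical above 0.08 rad or value of joint guide above 0.08 rad)).
It fails at once if the stamp drags the guide up (over 0.08 rad) while it is in the window (horizontal distance between stamp_face and mark below 0.008 m and z of stamp_face in the frame of mark below 0.007 m and value of joint guide above 0.08 rad).
It fails at once if the stamp is dropped or rammed into the tray (over 25 N) (contact force between stamp and tray above 25 N).
It fails at once if a bystander is moved more than 15 mm (distance of any of silver_roll, film_box, navy_spool, eraser from where it was at the start of the episode above 0.015 m).
It also fails if it takes over 69 s, if anything falls off the work surface, if the arm or the gripper's body presses on something with over 40 N, if the wrist force passes 120 N, or if a joint passes its speed limit or range.

## Robot

A 6-joint arm with a two-finger parallel gripper is mounted at the origin on a cart in front of the work surface, level with it; the furniture and walls round the work are solid. World frame = base frame: x ahead of the robot, y to its left, z up, the work surface at z = 0. Lengths are in m, angles in rad, forces in N, time in s.
With the tool pointing down it reaches from about 0.325 to 0.75 m from the base axis. Payload 7.6 kg.
Tool frame: the origin (TCP) lies on the centre line of the jaws, within the pads' length; the fingertips stand 8 mm ahead of it and the grasp point (between the pads) lies 11 mm behind it; z points along the fingers, y is the line along which they close (so a half turn about z gives the same grasp; the last joint's range is limited). The gripper opens to 85 mm and grips with 20 to 120 N. Pads are 22 mm wide; open, the fingers measure 114 mm over their backs; the gripper's body (76 mm by 85 mm) begins 54 mm behind the grasp point. The pads swing forward as they close: fully open they stand 13 mm farther back than shut.
Start: joints at [-1.192, 0.052, 1.401, -0, 1.689, -0.07], TCP at [0.228, -0.473, 0.239] pointing down, gripper open.
Joint ranges: [-2.9, 2.9], [-0.91, 2.17], [0.12, 2.37], [-1.06, 4.2], [0.26, 2.73], [-2.93, 2.93]. Speed limits (rad/s): [2.57, 2.57, 3.01, 3.14, 3.14, 3.14].

## Interface

Orientations are given as a rotation vector (axis times angle).
In Python, from cell import arm gives the robot as it stands.
- The arm moves only by the tool send_rows, never from a script. Its argument "series" is text: rows parted by semicolons, each of 5 numbers parted by spaces: the finger opening in mm, from 0 to 85.4, then the shift along the tool's x, y, z in mm, then the turn about the tool's z in degrees. A call has 1 to 20 rows; each row is the pose to reach, as a shift and turn from the pose commanded when the call began, along the tool's axes at that moment; what a row does not reach only later rows make up. A row lasts 1/12 s, in which the tool goes at most 41.7 mm and 7.16 degrees, less where a joint would pass 70% of its speed; a pose out of reach is approached as far as the arm can. A call with a gripper value outside its range is refused whole. The fingers move at their own pace and stop on an object; "newtons" is the grip in N (left out, the last holds). Time passes only in rows, so rows that repeat a pose let the fingers close. It gives the time, the measured TCP pose, the force, the opening and the grip force at its end, in the units of the state.
- arm.sense(): the state, without advancing time (a new reading comes with each control period).
- arm.camera(name): name is "side" or "top"; returns the picture (420x560x3 uint8, red, green, blue); there is no depth.
- arm.camera_params(name): a dict with "fx", "fy", "cx", "cy" (pixels), "R" (3x3) and "t" (3): a world point X has camera coordinates R X + t. Camera axes: x right, y down, z forward; pixel columns grow to the right and rows downward; lengths in m; the calibration is good to about 2 mm. A picture is of the moment at which its call begins. camera_params takes no time and is no camera call.
- arm.finish_job(): hands the job in; it is judged then, once.
The state is a dict: "time_s": time; "joint_positions": joint angles; "joint_velocities": joint speeds; "joint_torque": joint torques, N m; "tcp_pos": TCP position; "eef_rot": TCP orientation; "wrist_force": force on the tool from outside, world axes, zero at the start; "torque": the same for the moment, N m; "opening": finger opening in m; "finger_force": force on a finger pad.
Only numpy, scipy, OpenCV 4.12 (cv2) and the standard library are available. Lean on these libraries where they do the work, as an engineer would, in place of code of your own. Each camera call takes 0.05 s, during which the arm holds its last target. There are 200 camera calls.

## Working session

There is one attempt and no reset: what is moved stays moved. The work goes in short steps, Python scripts to look and compute and a tool call to move; the robot and the scene stay as the last step left them, time stands still between calls to the robot, and variables do not carry over. Pictures are saved under pics/ and viewed, at most 10 in all, crops included, and the job is handed in when it is done.

Besides the shell and the picture viewer there is one more tool, called by a JSON object that holds its "name" and its "arguments", one argument or row to a line. send_rows: Moves the arm, as the interface text tells. Its arguments: {"type":"object","properties":{"series":{"type":"string"},"newtons":{"type":"number"}},"required":["series"]}

```bash
mkdir -p pics
python3 - <<'E'
from cell import arm
import cv2,numpy as np
for n in("side","top"):
    im=arm.camera(n); cv2.imwrite(f"pics/{n}0.png",im[:,:,::-1])
    p=arm.camera_params(n); R=np.array(p["R"]);print(n,p["fx"],p["cx"],p["cy"],(-R.T@np.array(p["t"])).round(3),R.round(3).tolist())
s=arm.sense();print({k:np.round(v,3).tolist() for k,v in s.items()})
E
```

```text
side 448.29459739455115 280.2825641656459 207.53961425231364 [-0.007 -0.943  0.645] [[0.838, -0.545, 0.009], [-0.279, -0.444, -0.852], [0.469, 0.711, -0.524]]
top 521.6407641081071 278.7542341557127 211.39281156892034 [ 0.397 -0.128  1.335] [[0.024, -1.0, -0.001], [-0.992, -0.023, -0.127], [0.127, 0.004, -0.992]]
{'time_s': 0.1, 'joint_positions': [-1.192, 0.053, 1.402, 0.0, 1.689, -0.07], 'joint_velocities': [0.001, -0.002, -0.004, -0.0, -0.001, 0.001], 'joint_torque': [0.002, -38.258, -36.098, 0.0, 0.005, -0.0], 'tcp_pos': [0.228, -0.473, 0.239], 'eef_rot': [-3.061, -0.699, 0.0], 'wrist_force': [1.159, 0.703, -0.744], 'torque': [-0.034, -0.025, 0.062], 'finger_force': 0.0, 'opening': 0.085}
```

View pics/side0.png

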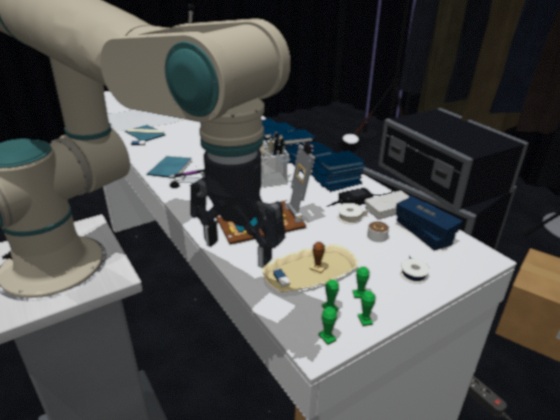

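View pics/top0.png

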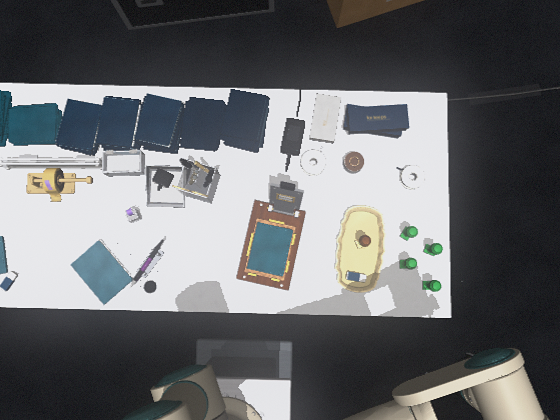

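```bash
cat > h.py <<'E'
from cell import arm
import cv2,numpy as np
def ray(n,u,v):
    p=arm.camera_params(n);R=np.array(p["R"]);t=np.array(p["t"])
    d=R.T@np.array([(u-p["cx"])/p["fx"],(v-p["cy"])/p["fy"],1]);return -R.T@t,d
def plane(n,u,v,z):
    o,d=ray(n,u,v);return o+d*(z-o[2])/d[2]
def cross(uv1,uv2):
    o,d=ray("top",*uv1);q,e=ray("side",*uv2)
    s=np.linalg.lstsq(np.c_[d,-e],q-o,rcond=None)[0]
    a,b=o+d*s[0],q+e*s[1];return (a+b)/2,np.linalg.norm(a-b)
def proj(n,X):
    p=arm.camera_params(n);c=np.array(p["R"])@X+np.array(p["t"]);return p["fx"]*c[0]/c[2]+p["cx"],p["fy"]*c[1]/c[2]+p["cy"]
def blobs(im,lo,hi,box,amin=10):
    h=cv2.cvtColor(im,cv2.COLOR_RGB2HSV);m=cv2.inRange(h,np.array(lo),np.array(hi))
    k=np.zeros_like(m);x0,y0,x1,y1=box;k[y0:y1,x0:x1]=m[y0:y1,x0:x1]
    n,l,st,c=cv2.connectedComponentsWithStats(k)
    return [(st[i].tolist(),c[i].round(2).tolist(),cv2.minAreaRect(np.argwhere(l==i)[:,::-1].astype(np.float32))) for i in range(1,n) if st[i][4]>=amin]
E
python3 - <<'E'
from h import *
t=cv2.imread("pics/top0.png");s=cv2.imread("pics/side0.png")
a=cv2.resize(t[170:300,230:400],None,fx=4,fy=4,interpolation=cv2.INTER_CUBIC)
cv2.imwrite("pics/c1.png",a)
b=cv2.resize(s[130:300,200:380],None,fx=3.5,fy=3.5,interpolation=cv2.INTER_CUBIC)
cv2.imwrite("pics/c2.png",b)
T=t[:,:,::-1].copy()
print("teal");[print(x) for x in blobs(T,(90,80,40),(110,255,160),(230,200,320,300),50)]
print("brown");[print(x) for x in blobs(T,(0,80,30),(14,255,170),(230,180,400,300),15)]
E
```

```text
teal
([247, 222, 46, 54, 1687], [269.74, 248.67], ((269.8033447265625, 248.68536376953125), (36.20238494873047, 47.145545959472656), 12.994616508483887))
brown
([258, 203, 47, 87, 830], [283.71, 244.57], ((275.77960205078125, 245.7310791015625), (42.058937072753906, 79.6819076538086), 12.425941467285156))
([256, 205, 5, 14, 31], [257.84, 212.16], ((257.8414611816406, 211.4268341064453), (3.312946081161499, 13.030921936035156), 6.34019136428833))
([237, 224, 14, 55, 110], [243.47, 252.77], ((244.63645935058594, 250.91517639160156), (3.797981023788452, 54.85972595214844), 13.13402271270752))
([362, 237, 9, 9, 52], [365.79, 240.62], ((366.0000305175781, 240.50003051757812), (7.77817440032959, 7.77817440032959), 45.0))
([244, 272, 13, 10, 54], [250.22, 277.65], ((250.17649841308594, 276.7941589355469), (13.339459419250488, 7.276068687438965), 14.03624439239502))
```

View pics/c1.png

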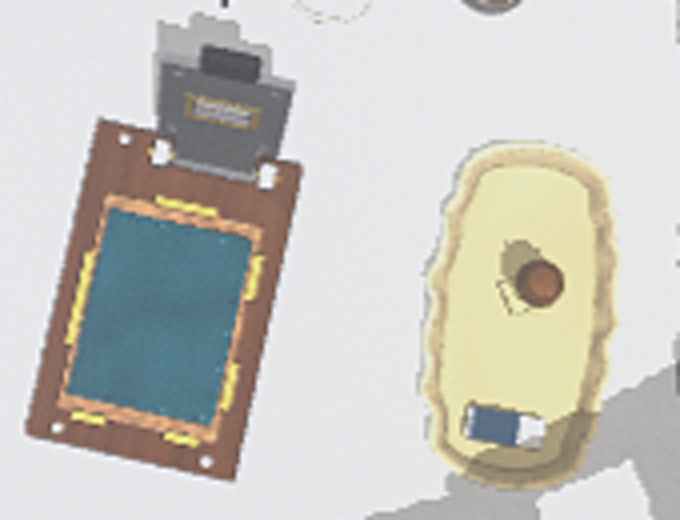

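View pics/c2.png

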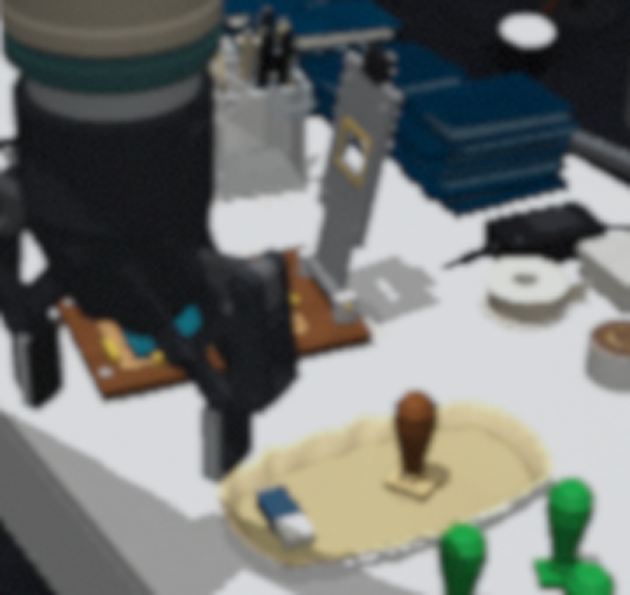

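Run:
```python
from h import *
T=lambda a,b:(230+a/4-.4,170+b/4-.4)
S=lambda a,b:(200+a/3.5-.4,130+b/3.5-.4)
c=[plane("top",*T(*q),.014) for q in((27,435),(235,480),(300,163),(100,120))]
print("jig",np.round(c,4).tolist(),np.mean(c,0).round(4),[np.linalg.norm(c[i]-c[(i+1)%4]).round(4) for i in range(4)])
ax=(c[2]+c[3]-c[0]-c[1]);print("yaw",np.degrees(np.arctan2(ax[1],ax[0])))
print("tab",cross(T(232,63),S(378,63)))
print("window",cross(T(222,112),S(352,152)))
print("hinge",cross(T(213,165),S(330,283)))
print("stamp head",cross(T(540,283),S(415,415)), plane("top",*T(540,283),.062))
f=.003
a=[plane("side",*S(*q),.011) for q in((388,483),(428,500),(450,483))];print("die side",np.round(a,4).tolist())
b=[plane("top",*T(*q),.011) for q in((498,283),(515,315),(535,305))];print("die top",np.round(b,4).tolist())
t=[plane("top",*T(*q),.008) for q in((530,143),(500,490),(422,320),(618,320))];print("tray",np.round(t,4).tolist())
e=[plane("top",*T(*q),.014) for q in((465,405),(545,445))];print("eraser",np.round(e,3).tolist())
```

```text
jig [[0.3944, -0.0198, 0.014], [0.3695, -0.151, 0.014], [0.5706, -0.1882, 0.014], [0.5953, -0.0598, 0.014]] [ 0.4824 -0.1047  0.014 ] [np.float64(0.1335), np.float64(0.2045), np.float64(0.1308), np.float64(0.2049)]
yaw -10.866698106961293
tab (array([ 0.60037908, -0.14073315,  0.19855782]), np.float64(0.0018978865881584901))
window (array([ 0.58350451, -0.1365097 ,  0.13196029]), np.float64(0.0011959433497980684))
hinge (array([ 0.56764567, -0.13334401,  0.02512255]), np.float64(0.002558107133322152))
stamp head (array([ 0.49404576, -0.33418607,  0.05917865]), np.float64(1.5707929985488385e-05)) [ 0.49383865 -0.33373394  0.062     ]
die side [[0.4774, -0.3322, 0.011], [0.4886, -0.359, 0.011], [0.5106, -0.3533, 0.011]]
die top [[0.4971, -0.3153, 0.011], [0.477, -0.3262, 0.011], [0.4837, -0.3389, 0.011]]
tray [[0.5877, -0.3358, 0.008], [0.3671, -0.3177, 0.008], [0.4727, -0.2676, 0.008], [0.4756, -0.392, 0.008]]
eraser [[0.42, -0.295, 0.014], [0.396, -0.345, 0.014]]
```

{"name": "send_rows", "arguments": {
  "series": "0 451 25 -30 36.7;0 451 25 -30 36.7;0 451 25 -30 36.7;0 451 25 -30 36.7;0 451 25 -30 36.7;0 451 25 -30 36.7;0 451 25 -30 36.7;0 451 25 -30 36.7;0 451 25 -30 36.7;0 451 25 -30 36.7;0 451 25 -30 36.7;0 451 25 -30 36.7;0 516 -110 -30 36.7;0 516 -110 -30 36.7;0 516 -110 -30 36.7;0 516 -110 -30 36.7;0 516 -110 -30 36.7;0 516 -110 -30 36.7"
}}

```text
time_s: 1.6
tcp_pos: [0.6451, -0.1486, 0.2691]
eef_rot: [3.127, -0.297, -0.001]
wrist_force: [-0.0, -0.2, 0.1]
opening: -0.0001
finger_force: 0.0
```

{"name": "send_rows", "arguments": {
  "series": "0 0 0 40 0;0 0 0 80 0;0 0 0 96 0;0 0 0 96 0;0 -20 0 96 0;0 -40 0 96 0;0 -52 0 96 0;0 -64 0 96 0;0 -76 0 96 0;0 -88 0 96 0;0 -100 0 96 0;0 -112 0 96 0;0 -124 0 96 0;0 -136 0 96 0;0 -136 0 96 0;0 -136 0 60 0;0 -136 0 20 0;0 -136 0 -20 0"
}}

```text
time_s: 3.1
tcp_pos: [0.5115, -0.1248, 0.2918]
eef_rot: [3.127, -0.302, 0.001]
wrist_force: [0.1, 0.1, -0.6]
opening: 0.0001
finger_force: 0.0
```

{"name": "send_rows", "arguments": {
  "series": "85 -198 -446 0 0;85 -198 -446 0 0;85 -198 -446 0 0;85 -198 -446 0 0;85 -198 -446 0 0;85 -198 -446 0 0;85 -198 -446 0 0;85 -198 -446 0 0;85 -198 -446 0 0;85 -198 -446 0 0;85 -198 -446 0 0;85 -198 -446 0 0;85 -198 -446 0 0;85 -198 -446 0 0;85 -198 -446 0 0;85 -198 -446 0 0"
}}

```text
time_s: 4.43
tcp_pos: [0.403, 0.3505, 0.29]
eef_rot: [-3.126, 0.304, -0.002]
wrist_force: [0.1, -0.4, 1.0]
opening: 0.0847
finger_force: 0.0
```

Run:
```python
from h import *
o={}
for n,(x0,y0,x1,y1) in {"top":(230,170,400,300),"side":(200,160,380,300)}.items():
    im=np.mean([arm.camera(n) for _ in range(8)],0); np.save(f"pics/{n}1.npy",im)
    o[n]=cv2.resize(im[y0:y1,x0:x1,::-1].astype(np.uint8),None,fx=4,fy=4,interpolation=cv2.INTER_CUBIC)
    cv2.imwrite(f"pics/{n}1c.png",o[n])
```

```text
(no output)
```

View pics/top1c.png

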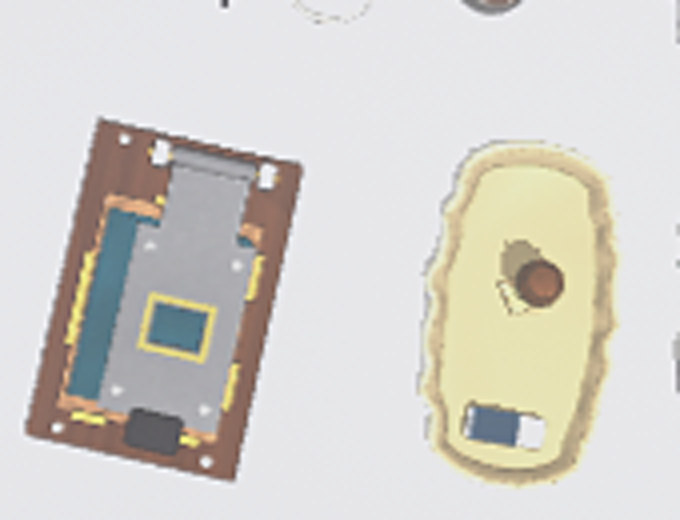

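View pics/side1c.png

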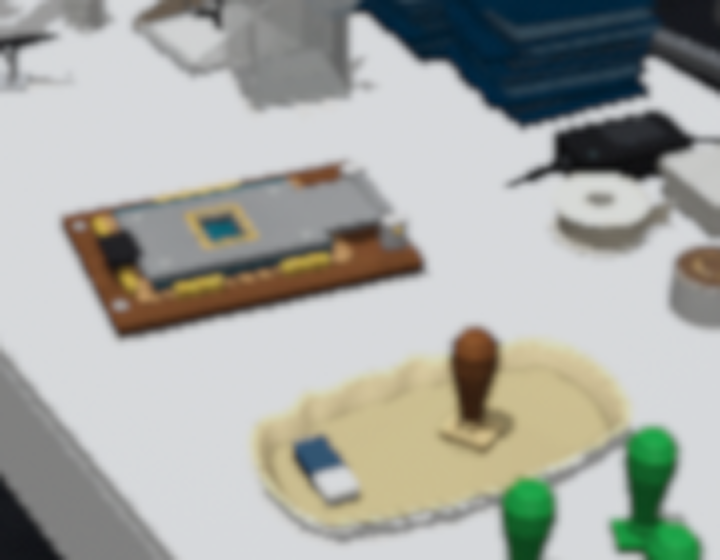

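The top view shows the guide lying flat, with its window centred near crop (178,328). The stamp is at (540,283) and has not been disturbed. The side view agrees: window at (222,227), stamp die at (475,435).

Run:
```python
from h import *
I={n:np.load(f"pics/{n}1.npy").astype(np.uint8) for n in("top","side")}
# window frame
C={}
for n,b in {"top":(260,235,290,268),"side":(240,205,270,228)}.items():
    r=blobs(I[n],(15,70,90),(35,255,255),b,8); print(n,[(x[0],x[2]) for x in r])
    pts=cv2.convexHull(np.vstack([cv2.boxPoints(x[2]) for x in r[:]])) if r else None
    if n=="top": C[n]=r[0][2][0]
    q=blobs(I[n],(85,80,40),(112,255,200),b,8); print(" teal",[(x[0],x[1],x[2]) for x in q])
    C[n]=r[0][2][0]
print(C, cross(C["top"],C["side"]))
for z in(.025,.033):print(z,plane("top",*C["top"],z),plane("side",*C["side"],z))
# LSD on the die
lsd=cv2.createLineSegmentDetector(0)
for n,(x0,y0,x1,y1) in {"top":(350,230,376,254),"side":(305,255,332,276)}.items():
    g=cv2.cvtColor(I[n],cv2.COLOR_RGB2GRAY)[y0:y1,x0:x1]
    g=cv2.normalize(g,None,0,255,cv2.NORM_MINMAX)
    k=10;L=lsd.detect(cv2.resize(g,None,fx=k,fy=k,interpolation=cv2.INTER_CUBIC))[0]
    for l in L[:,0]:
        a=[plane(n,x0+l[i]/k-.45,y0+l[i+1]/k-.45,.010) for i in(0,2)];d=a[1]-a[0]
        if np.linalg.norm(d)>.009: print(n,np.round(a,4)[:,:2].tolist(),round(np.linalg.norm(d)*1e3,1),round(np.degrees(np.arctan2(d[1],d[0]))%90,1))
```

```text
top [([264, 243, 20, 18, 84], ((273.69097900390625, 251.50559997558594), (17.164276123046875, 14.166149139404297), 12.994616508483887)), ([286, 261, 4, 7, 18], ((287.7884521484375, 264.0577087402344), (2.3533935546875, 6.471832275390625), 11.309932708740234))]
 teal [([260, 235, 2, 8, 12], [260.33, 237.83], ((260.5, 238.5), (7.0, 1.0), 90.0)), ([268, 246, 13, 12, 106], [273.94, 251.39], ((273.9470520019531, 251.48822021484375), (11.822710037231445, 9.00261402130127), 12.52880859375))]
side [([246, 211, 18, 11, 54], ((254.50001525878906, 215.99998474121094), (8.9442720413208, 16.010250091552734), 79.69515228271484))]
 teal [([251, 215, 8, 5, 29], [254.76, 216.76], ((254.5, 217.0), (4.0, 7.0), 90.0))]
{'top': (273.69097900390625, 251.50559997558594), 'side': (254.50001525878906, 215.99998474121094)} (array([ 0.46287766, -0.11210705,  0.03240679]), np.float64(0.00012193916279985065))
0.025 [ 0.46330404 -0.1120466   0.025     ] [ 0.46851033 -0.10202555  0.025     ]
0.033 [ 0.4629017  -0.11214283  0.033     ] [ 0.46236652 -0.11288697  0.033     ]
top [[0.5159, -0.3419], [0.5047, -0.3576]]
[... 263 characters left out ...]
9.1 24.8
top [[0.4878, -0.3292], [0.5046, -0.3174]] 20.6 34.8
top [[0.5126, -0.3351], [0.5126, -0.3447]] 9.6 0.0
top [[0.5032, -0.3168], [0.5166, -0.3167]] 13.4 0.5
top [[0.5004, -0.3255], [0.5094, -0.3304]] 10.2 61.7
side [[0.4888, -0.3325], [0.5118, -0.2962]] 43.0 57.7
side [[0.5317, -0.3076], [0.5016, -0.3331]] 39.4 40.3
side [[0.5024, -0.3429], [0.4923, -0.3379]] 11.3 63.5
side [[0.5002, -0.3343], [0.4907, -0.3296]] 10.6 63.7
side [[0.5127, -0.3291], [0.5199, -0.3345]] 9.0 53.1
side [[0.5187, -0.3424], [0.5126, -0.3501]] 9.8 51.6
side [[0.5099, -0.3511], [0.4977, -0.3543]] 12.6 14.8
side [[0.4952, -0.3557], [0.4857, -0.3589]] 10.1 18.6
side [[0.4775, -0.3455], [0.473, -0.3354]] 11.0 24.2
```

{"name": "send_rows", "arguments": {
  "series": "56 218 655 0 0;56 218 655 0 0;56 218 655 0 0;56 218 655 0 0;56 218 655 0 0;56 218 655 0 0;56 218 655 0 0;56 218 655 0 0;56 218 655 0 0;56 218 655 0 0;56 218 655 0 0;56 218 655 0 0;56 218 655 0 0;56 218 655 0 0;56 218 655 0 0;56 218 655 0 0;56 218 655 0 0;56 218 655 0 0;56 218 655 60 0;56 218 655 120 0"
}}

```text
time_s: 6.9
tcp_pos: [0.4923, -0.334, 0.2078]
eef_rot: [3.124, -0.301, 0.009]
wrist_force: [1.0, -0.4, -0.5]
opening: 0.0559
finger_force: 0.0
```

{"name": "send_rows", "arguments": {
  "series": "56 0 0 40 0;56 0 0 80 0;56 0 0 120 0;56 0 0 140 0;56 0 0 140 0;56 0 0 140 0"
}}

```text
time_s: 7.4
tcp_pos: [0.4911, -0.3324, 0.0657]
eef_rot: [-3.126, 0.3, 0.002]
wrist_force: [-0.9, -0.2, 1.2]
opening: 0.0563
finger_force: 0.0
```

{"name": "send_rows", "arguments": {
  "series": "50 3 1 12 0;44 3 1 19 0;40 3 1 19 0;36 3 1 19 0;34 3 1 19 0;32 3 1 19 0;30 3 1 19 0;28 3 1 19 0;26 3 1 19 0;24 3 1 19 0;24 3 1 19 0;24 3 1 19 0",
  "newtons": 20
}}

```text
time_s: 8.4
tcp_pos: [0.4943, -0.3348, 0.0475]
eef_rot: [3.127, -0.301, 0.001]
wrist_force: [0.2, 1.8, 5.2]
opening: 0.0273
finger_force: 19.7
```

{"name": "send_rows", "arguments": {
  "series": "34 0 0 0 0;44 0 0 0 0;56 0 0 0 -7;56 0 0 0 -14;56 0 0 0 -21;56 0 0 0 -28;56 0 0 0 -35;56 0 0 0 -42;56 0 0 0 -49;56 0 0 0 -56;56 0 0 0 -63;56 0 0 0 -70;56 0 0 0 -77;56 0 0 0 -84;56 0 0 0 -90;56 0 0 0 -90;48 0 0 0 -90;42 0 0 0 -90;38 0 0 0 -90;35 0 0 0 -90"
}}

```text
time_s: 10.07
tcp_pos: [0.494, -0.3346, 0.0469]
eef_rot: [-2.425, -1.997, 0.0]
wrist_force: [0.8, -0.3, 0.5]
opening: 0.0349
finger_force: 0.0
```

{"name": "send_rows", "arguments": {
  "series": "33 0 0 0 0;31 0 0 0 0;29 0 0 0 0;27 0 0 0 0;25 0 0 0 0;22 0 0 0 0;20 0 0 0 0;20 0 0 0 0;20 0 0 0 0",
  "newtons": 70
}}

```text
time_s: 10.82
tcp_pos: [0.4943, -0.3348, 0.0473]
eef_rot: [2.423, 1.998, 0.0]
wrist_force: [0.7, 0.0, 2.2]
opening: 0.0253
finger_force: 68.6
```

{"name": "send_rows", "arguments": {
  "series": "20 0 0 -10 0;20 0 0 -30 0;20 0 0 -60 0;20 0 0 -100 0;20 -40 -30 -140 7;20 -80 -60 -180 14;20 -110 -75 -215 21;20 -134 -90 -248 28;20 -134 -90 -248 33;20 -134 -90 -248 33;20 -134 -90 -248 33;20 -134 -90 -248 33"
}}

```text
time_s: 11.82
tcp_pos: [0.3802, -0.4487, 0.2942]
eef_rot: [-2.89, -1.229, -0.0]
wrist_force: [0.2, 0.3, -1.5]
opening: 0.0261
finger_force: 69.0
```

Run:
```python
from h import *
s=arm.sense();print(np.round(s["tcp_pos"],4),np.round(s["eef_rot"],3),s["opening"])
im=np.mean([arm.camera("side") for _ in range(6)],0);np.save("pics/side2.npy",im)
p=np.array(s["tcp_pos"])+[0,0,-.045];u,v=proj("side",p);print(u,v)
u,v=int(u),int(v)
c=im[v-50:v+40,u-50:u+50,::-1].astype(np.uint8);print("off",u-50,v-50)
cv2.imwrite("pics/s2.png",cv2.resize(c,None,fx=6,fy=6,interpolation=cv2.INTER_CUBIC))
```

```text
[ 0.3802 -0.4487  0.2942] [-2.89  -1.229 -0.   ] 0.026076630540168552
311.30883590813437 213.07322208971962
off 261 163
```

View pics/s2.png

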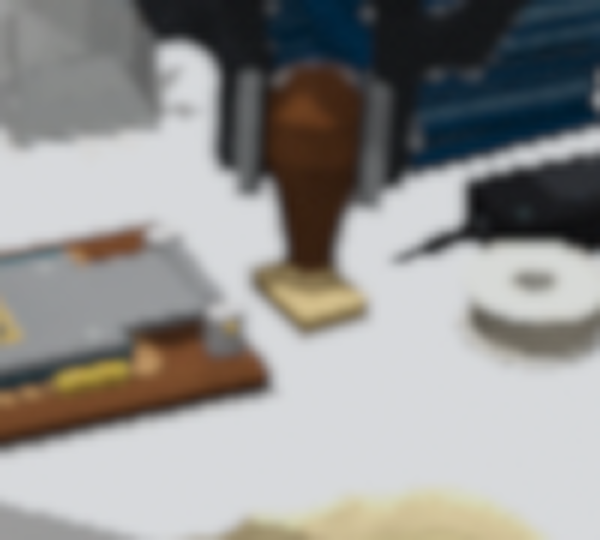

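```bash
cat > die.py <<'E'
from h import *
def edges(im,u,v,z):
    """fit the two lower silhouette edges of the brass die near pixel u,v; die face at height z"""
    x0,y0=int(u)-14,int(v)-8; k=8
    c=cv2.resize(im[y0:y0+26,x0:x0+28].astype(np.float32),None,fx=k,fy=k,interpolation=cv2.INTER_CUBIC)
    s=c[:,:,0]-c[:,:,2]                      # red minus blue: brass > 0, white table ~ 0
    m=(s>22).astype(np.uint8); n,l,st,cc=cv2.connectedComponentsWithStats(m)
    i=1+np.argmax(st[1:,4]); m=(l==i)
    cols=np.where(m.any(0))[0]; low=np.array([np.where(m[:,q])[0].max() for q in cols])
    f=np.argmax(low); L=cols.max()-cols.min()
    out=[]
    for sel in ((cols>cols.min()+10)&(cols<cols[f]-10),(cols>cols[f]+10)&(cols<cols.max()-10)):
        a=np.polyfit(cols[sel],low[sel],1);r=np.std(low[sel]-np.polyval(a,cols[sel]))/k;out.append((a,cols[sel][[0,-1]],r))
    P=lambda q,a:plane("side",x0+(q+.5)/k-.5,y0+(np.polyval(a,q)+.5)/k-.5,z)
    yaw=[]
    for a,e,r in out:
        d=P(e[1],a)-P(e[0],a);yaw.append((round(np.degrees(np.arctan2(d[1],d[0])),2),round(np.linalg.norm(d)*1e3,1),round(r,2)))
    q=(out[1][0][1]-out[0][0][1])/(out[0][0][0]-out[1][0][0])
    ends=[P(cols.min(),out[0][0]),P(q,out[0][0]),P(cols.max(),out[1][0])]
    return yaw,np.round(ends,4),[np.linalg.norm(ends[i]-ends[i+1]).round(4) for i in(0,1)],(ends[0]+ends[2])/2
E
python3 - <<'E'
from die import *
im=np.load("pics/side2.npy")
# window yaw check
print(*edges(im,311.3,213,.2942-.045),sep="\n")
# jig yaw: lower silhouette of base in top image, brass frame and cover rects
T=np.load("pics/top1.npy").astype(np.uint8)
m=cv2.inRange(cv2.cvtColor(T,cv2.COLOR_RGB2HSV),(0,0,0),(179,255,195));k=np.zeros_like(m);k[195:295,234:310]=m[195:295,234:310]
n,l,st,c=cv2.connectedComponentsWithStats(k);i=1+np.argmax(st[1:,4])
h=cv2.convexHull(np.argwhere(l==i)[:,::-1].astype(np.float32));r=cv2.minAreaRect(h);print(r)
b=np.array([plane("top",*q,.014) for q in cv2.boxPoints(r)])
for i in range(4):
    d=b[(i+1)%4]-b[i];print(round(np.linalg.norm(d),4),round(np.degrees(np.arctan2(d[1],d[0]))%90-90,2))
print(b.mean(0))
E
```

```text
[(np.float64(-95.88), np.float64(17.2), np.float64(0.07)), (np.float64(-4.8), np.float64(14.7), np.float64(0.04))]
[[ 0.3737 -0.4348  0.2492]
 [ 0.371  -0.4606  0.2492]
 [ 0.3911 -0.4623  0.2492]]
[np.float64(0.026), np.float64(0.0201)]
[ 0.38237068 -0.4485287   0.2492    ]
((270.676025390625, 244.4884796142578), (54.38124465942383, 81.9004135131836), 12.652557373046875)
0.2076 -10.83
0.1391 -11.43
0.207 -11.57
0.1364 -11.17
[ 0.48241567 -0.10393728  0.014     ]
```

{"name": "send_rows", "arguments": {
  "series": "20 35 -20 0 3;20 70 -40 0 6;20 105 -61 0 6;20 140 -81 0 6;20 175 -101 0 6;20 210 -122 0 6;20 240 -139 0 6;20 270 -156 0 6;20 290 -168 20 6;20 300 -173.7 55 6;20 300 -173.7 90 6;20 300 -173.7 125 6;20 300 -173.7 155 6;20 300 -173.7 180 6;20 300 -173.7 192 6;20 300 -173.7 199 6;20 300 -173.7 199 6;20 300 -173.7 199 6"
}}

```text
time_s: 13.62
tcp_pos: [0.4638, -0.1125, 0.0966]
eef_rot: [2.951, 1.075, 0.001]
wrist_force: [0.1, 0.4, -1.4]
opening: 0.0254
finger_force: 69.1
```

Run:
```python
from die import *
s=arm.sense();print(np.round(s["tcp_pos"],4),np.round(s["eef_rot"],3),s["opening"],s["wrist_force"])
im=np.mean([arm.camera("side") for _ in range(6)],0);np.save("pics/side3.npy",im)
c=im[150:250,200:320,::-1].astype(np.uint8)
cv2.imwrite("pics/s3.png",cv2.resize(c,None,fx=6,fy=6,interpolation=cv2.INTER_CUBIC))
p=np.array(s["tcp_pos"]);print(proj("side",p-[0,0,.045]),proj("side",[.4629,-.1121,.0325]))
```

```text
[ 0.4638 -0.1125  0.0966] [2.951e+00 1.075e+00 1.000e-03] 0.025438160315778866 [ 0.09908767  0.42417496 -1.42535698]
(np.float64(254.7657406115829), np.float64(209.51605169681164)) (np.float64(254.52960562619685), np.float64(215.9633804664626))
```

View pics/s3.png

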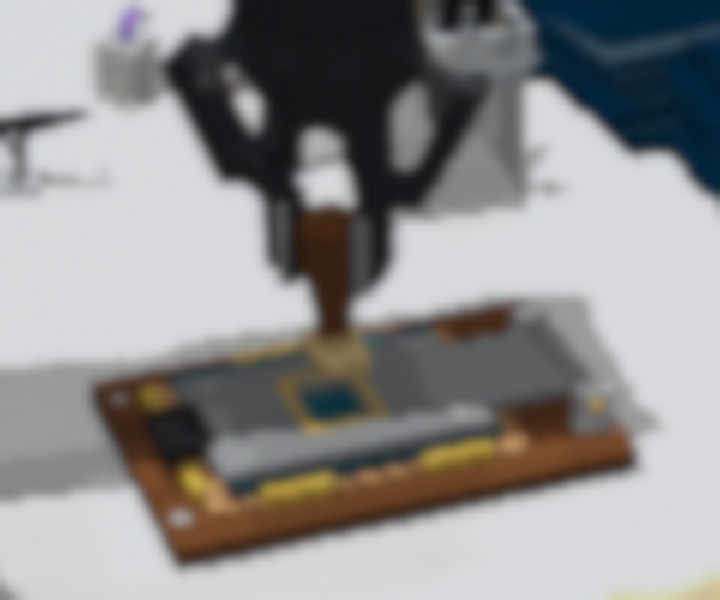

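The side view shows the stamp hanging upright above the window. The die spans about crop x 303–372 and the window frame about 280–387, so they are within about 1 px of each other laterally.

Run:
```python
from die import *
im=np.load("pics/side3.npy").astype(np.float32)
k=8;x0,y0,x1,y1=244,196,272,226
c=cv2.resize(im[y0:y1,x0:x1],None,fx=k,fy=k,interpolation=cv2.INTER_CUBIC)
s=(c[:,:,0]-c[:,:,2])
# profiles: widths of brass/brown per source row
for v in list(range(197,225)):
    r=s[int((v-y0+.5)*k)];q=np.where(r>25)[0]
    if len(q):print(v,(x0+(q.min()+.5)/k-.5).round(2),(x0+(q.max()+.5)/k-.5).round(2),round(r.max()),np.round(c[int((v-y0+.5)*k)][int((255-x0)*k)]))
p=np.array([.4638,-.1125,.0966])
for h in(0,.008,.02,.03,.06):print(h,np.round(proj("side",p-[0,0,.045-h]),2))
for a in(-1,1):
  for b in(-1,1):
    t=np.radians(-11.2);d=np.array([np.cos(t)*.011*a-np.sin(t)*.015*b,np.sin(t)*.011*a+np.cos(t)*.015*b,-.037])
    print(a,b,np.round(proj("side",p+d),2))
```

```text
197 252.56 256.94 37 [54. 31. 17.]
198 252.94 256.94 38 [54. 31. 16.]
199 253.19 256.81 38 [55. 31. 17.]
200 253.44 256.69 38 [53. 31. 16.]
201 253.69 256.44 36 [53. 31. 17.]
202 253.94 256.31 36 [53. 32. 19.]
203 253.94 256.44 37 [53. 32. 19.]
204 253.69 257.31 37 [55. 34. 19.]
205 251.31 259.81 42 [68. 49. 30.]
206 249.81 259.56 47 [90. 73. 48.]
207 244.81 259.81 49 [108.  92.  63.]
208 243.56 260.81 51 [121. 105.  72.]
209 243.56 261.31 51 [130. 113.  79.]
210 251.56 261.31 51 [129. 112.  78.]
211 251.56 260.94 46 [117. 102.  71.]
212 249.81 260.56 41 [101.  90.  66.]
213 246.06 260.56 42 [81. 76. 65.]
214 245.81 261.19 48 [58. 63. 63.]
215 246.31 262.06 44 [35. 54. 60.]
216 246.94 262.56 42 [17. 51. 59.]
217 247.56 263.19 39 [11. 50. 59.]
218 248.19 263.81 42 [18. 52. 59.]
219 248.81 262.81 41 [56. 67. 62.]
220 249.19 259.19 60 [108. 102.  77.]
221 249.81 255.06 60 [140. 131. 107.]
224 270.81 271.44 32 [126. 128. 130.]
0 [254.76 209.51]
0.008 [254.7  206.79]
0.02 [254.6  202.67]
0.03 [254.52 199.19]
0.06 [254.26 188.58]
-1 -1 [252.46 210.6 ]
-1 1 [248.6 204.7]
1 -1 [260.88 208.91]
1 1 [256.87 203.08]
```

{"name": "send_rows", "arguments": {
  "series": "20 -0.3 -1.1 6 0;20 -0.3 -1.1 12 0;20 -0.3 -1.1 16 0;20 -0.3 -1.1 18 0;20 -0.3 -1.1 19 0;20 -0.3 -1.1 20 0;20 -0.3 -1.1 21 0;20 -0.3 -1.1 21 0"
}}

```text
time_s: 14.58
tcp_pos: [0.4626, -0.1119, 0.0749]
eef_rot: [2.952, 1.075, 0.0]
wrist_force: [1.2, -0.1, -0.9]
opening: 0.026
finger_force: 69.1
```

{"name": "send_rows", "arguments": {
  "series": "20 0 0 1 0;20 0 0 2 0;20 0 0 3 0;20 0 0 3 0"
}}

```text
time_s: 14.92
tcp_pos: [0.4625, -0.1119, 0.0717]
eef_rot: [-2.952, -1.075, 0.0]
wrist_force: [-0.7, -0.5, -0.6]
opening: 0.0255
finger_force: 69.1
```

{"name": "send_rows", "arguments": {
  "series": "20 0 0 0.5 0;20 0 0 1 0;20 0 0 1.5 0;20 0 0 1.5 0"
}}

```text
time_s: 15.25
tcp_pos: [0.4625, -0.1119, 0.0704]
eef_rot: [-2.952, -1.075, 0.0]
wrist_force: [-0.1, -0.4, -0.7]
opening: 0.0258
finger_force: 69.1
```

{"name": "send_rows", "arguments": {
  "series": "20 0 0 0.5 0;20 0 0 0.5 0;20 0 0 1 0;20 0 0 1 0"
}}

```text
time_s: 15.58
tcp_pos: [0.4626, -0.1119, 0.0694]
eef_rot: [2.952, 1.075, -0.0]
wrist_force: [0.2, -0.2, -1.2]
opening: 0.0257
finger_force: 69.1
```

{"name": "send_rows", "arguments": {
  "series": "20 0 0 0.5 0;20 0 0 0.5 0;20 0 0 0.5 0"
}}

```text
time_s: 15.83
tcp_pos: [0.4627, -0.1119, 0.0691]
eef_rot: [2.952, 1.075, 0.0]
wrist_force: [0.2, -0.2, 0.2]
opening: 0.0255
finger_force: 69.2
```

{"name": "send_rows", "arguments": {
  "series": "20 0 0 0.5 0;20 0 0 0.5 0;20 0 0 0.5 0"
}}

```text
time_s: 16.08
tcp_pos: [0.4629, -0.112, 0.069]
eef_rot: [2.952, 1.075, 0.001]
wrist_force: [-2.0, 0.9, 5.4]
opening: 0.0259
finger_force: 69.7
```

{"name": "send_rows", "arguments": {
  "series": "20 0 0 0.3 0;20 0 0 0.3 0;20 0 0 0.3 0"
}}

```text
time_s: 16.33
tcp_pos: [0.463, -0.112, 0.069]
eef_rot: [2.951, 1.075, 0.001]
wrist_force: [-0.9, 0.7, 6.4]
opening: 0.0256
finger_force: 69.9
```

{"name": "send_rows", "arguments": {
  "series": "20 0 0 0.2 0;20 0 0 0.4 0;20 0 0 0.4 0;20 0 0 0.4 0"
}}

```text
time_s: 16.67
tcp_pos: [0.4631, -0.112, 0.069]
eef_rot: [2.951, 1.075, 0.002]
wrist_force: [-3.6, 1.7, 9.2]
opening: 0.0258
finger_force: 70.1
```

{"name": "send_rows", "arguments": {
  "series": "20 0 0 0 0;20 0 0 0 0"
}}

```text
time_s: 16.83
tcp_pos: [0.4631, -0.112, 0.069]
eef_rot: [2.951, 1.075, 0.002]
wrist_force: [-2.3, 1.1, 10.2]
opening: 0.0261
finger_force: 70.1
```

{"name": "send_rows", "arguments": {
  "series": "20 0 0 0.1 0;20 0 0 0.1 0;20 0 0 0.1 0;20 0 0 0.1 0;20 0 0 0.1 0;20 0 0 0.1 0;20 0 0 0.1 0;20 0 0 0.1 0;20 0 0 0.1 0;20 0 0 0.1 0;20 0 0 0.1 0;20 0 0 0.1 0"
}}

```text
time_s: 17.83
tcp_pos: [0.4631, -0.112, 0.069]
eef_rot: [2.951, 1.075, 0.002]
wrist_force: [-3.1, 1.5, 10.8]
opening: 0.0256
finger_force: 70.2
```

{"name": "send_rows", "arguments": {
  "series": "20 0 0 0 0;20 0 0 0 0;20 0 0 0 0;20 0 0 0 0;20 0 0 0 0;20 0 0 0 0;20 0 0 0 0;20 0 0 0 0;20 0 0 0 0;20 0 0 0 0;20 0 0 0 0;20 0 0 0 0;20 0 0 0 0;20 0 0 0 0;20 0 0 0 0;20 0 0 0 0"
}}

```text
time_s: 19.17
tcp_pos: [0.4631, -0.112, 0.069]
eef_rot: [2.951, 1.075, 0.002]
wrist_force: [-2.0, 1.8, 10.9]
opening: 0.0256
finger_force: 70.2
```

{"name": "send_rows", "arguments": {
  "series": "20 0 0 0.15 0;20 0 0 0.15 0;20 0 0 0.15 0;20 0 0 0.15 0;20 0 0 0.15 0;20 0 0 0.15 0;20 0 0 0.15 0;20 0 0 0.15 0;20 0 0 0.15 0;20 0 0 0.15 0;20 0 0 0.15 0;20 0 0 0.15 0;20 0 0 0.15 0;20 0 0 0.15 0;20 0 0 0.15 0;20 0 0 0.15 0;20 0 0 0.15 0;20 0 0 0.15 0;20 0 0 0.15 0;20 0 0 0.15 0"
}}

```text
time_s: 20.83
tcp_pos: [0.4631, -0.112, 0.069]
eef_rot: [2.951, 1.075, 0.002]
wrist_force: [-3.2, 1.5, 10.3]
opening: 0.0255
finger_force: 70.3
```

{"name": "send_rows", "arguments": {
  "series": "20 0 0 -0.6 0;20 0 0 -1.2 0;20 0 0 -2.2 0;20 0 0 -3.2 0;20 0 0 -4.5 0;20 0 0 -6 0;20 0 0 -8 0;20 0 0 -10 0;20 0 0 -13 0;20 0 0 -18 0;20 0 0 -25 0;20 0 0 -34 0;20 0 0 -45 0;20 0 0 -56 0;20 0 0 -60 0;20 0 0 -60 0;20 0 0 -60 0;20 0 0 -60 0;20 0 0 -60 0"
}}

```text
time_s: 22.42
tcp_pos: [0.4622, -0.1118, 0.1268]
eef_rot: [-2.951, -1.075, 0.002]
wrist_force: [-0.1, -0.8, -0.5]
opening: 0.0258
finger_force: 69.1
```

{"name": "send_rows", "arguments": {
  "series": "20 0 0 -15 0;20 -15 25 -20 0;20 -35 55 -20 0;20 -55 90 -20 0;20 -78 125 -20 0;20 -98 157 -20 0;20 -112 180 -20 0;20 -118.5 190.6 0 0;20 -118.5 190.6 25 0;20 -118.5 190.6 45 0;20 -118.5 190.6 60 0;20 -118.5 190.6 68 0;20 -118.5 190.6 72 0;20 -118.5 190.6 74 0;20 -118.5 190.6 75 0;20 -118.5 190.6 75 0;20 -118.5 190.6 75 0"
}}

```text
time_s: 23.83
tcp_pos: [0.4949, -0.3344, 0.0536]
eef_rot: [2.95, 1.075, 0.001]
wrist_force: [-0.7, 0.0, -1.5]
opening: 0.0258
finger_force: 69.2
```

{"name": "send_rows", "arguments": {
  "series": "20 0 0 1.5 0;20 0 0 3 0;20 0 0 4 0;20 0 0 4.6 0;20 0 0 5.2 0;20 0 0 5.2 0;20 0 0 5.2 0"
}}

```text
time_s: 24.42
tcp_pos: [0.4944, -0.3341, 0.0474]
eef_rot: [2.952, 1.075, 0.0]
wrist_force: [-0.5, -0.9, -0.8]
opening: 0.0258
finger_force: 69.2
```

{"name": "send_rows", "arguments": {
  "series": "20 0 0 0.4 0;20 0 0 0.4 0;20 0 0 0.4 0"
}}

```text
time_s: 24.67
tcp_pos: [0.4945, -0.3341, 0.0473]
eef_rot: [2.952, 1.075, 0.0]
wrist_force: [-0.1, 1.1, 2.3]
opening: 0.0253
finger_force: 69.5
```

{"name": "send_rows", "arguments": {
  "series": "20 0 0 0.4 0;20 0 0 0.4 0;20 0 0 0.4 0"
}}

```text
time_s: 24.92
tcp_pos: [0.4946, -0.3342, 0.0473]
eef_rot: [2.951, 1.075, 0.001]
wrist_force: [-1.8, 0.7, 4.7]
opening: 0.0254
finger_force: 69.7
```

{"name": "send_rows", "arguments": {
  "series": "28 0 0 -0.3 0;32 0 0 -0.5 0;38 0 0 -0.5 0;46 0 0 -0.5 0;56 0 0 -0.5 0;56 0 0 -0.5 0;56 0 0 -20 0;56 0 0 -50 0;56 0 0 -90 0;56 0 0 -130 0;56 0 0 -170 0;56 0 0 -210 0"
}}

```text
time_s: 25.92
tcp_pos: [0.4941, -0.3338, 0.2585]
eef_rot: [2.952, 1.075, 0.0]
wrist_force: [0.4, -1.2, 0.0]
opening: 0.056
finger_force: 0.0
```

{"name": "send_rows", "arguments": {
  "series": "56 330 -533 -20 0;56 330 -533 -20 0;56 330 -533 -20 0;56 330 -533 -20 0;56 330 -533 -20 0;56 330 -533 -20 0;56 330 -533 -20 0;56 330 -533 -20 0;56 330 -533 -20 0;56 330 -533 -20 0;56 330 -533 -20 0;56 330 -533 -20 0;56 330 -533 -20 0;56 330 -533 -20 0;56 330 -533 -20 0;56 330 -533 -20 0;56 330 -533 -20 0;56 330 -533 -20 0;56 330 -533 -20 0"
}}

```text
time_s: 27.5
tcp_pos: [0.4048, 0.2853, 0.2765]
eef_rot: [2.952, 1.073, 0.0]
wrist_force: [-0.1, -1.0, 0.1]
opening: 0.0559
finger_force: 0.0
```

Run:
```python
from h import *
t=arm.camera("top");s=arm.camera("side")
for n,i in(("top",t),("side",s)):
    d=np.abs(i.astype(float)-np.load(f"pics/{n}1.npy")).max(2);print(n,[(int((d[a:b,c:e]>40).sum())) for a,b,c,e in((195,300,234,310),(200,300,330,400),(160,300,200,300),(230,300,260,370))])
T=cv2.resize(t[190:300,230:400,::-1],None,fx=3,fy=3,interpolation=cv2.INTER_CUBIC)
S=cv2.resize(s[190:300,210:380,::-1],None,fx=3,fy=3,interpolation=cv2.INTER_CUBIC)
cv2.imwrite("pics/f.png",np.vstack([T[:290],S[:290]]));print(arm.sense()["time_s"],arm.sense()["tcp_pos"])
```

```text
top [0, 46, 0, 40]
side [0, 0, 176, 6]
27.6 [0.40489092 0.28511966 0.27666506]
```

View pics/f.png

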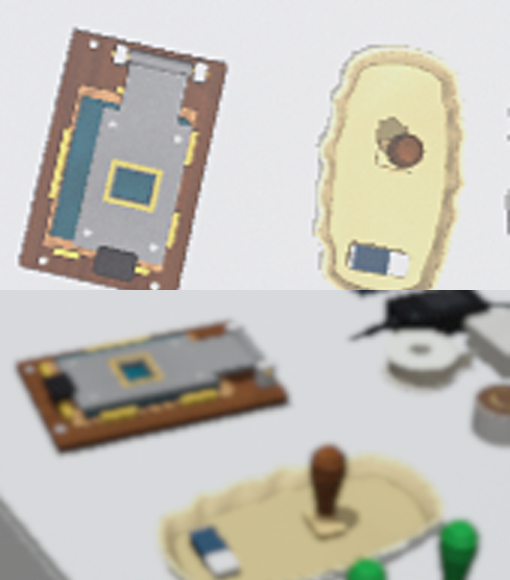

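The guide is flat at crop (130,170) and has not changed since it closed. The stamp stands upright in the tray at (405,150) in the top view and (325,490) in the side view.

```bash
python3 -c "from cell import arm;print(arm.finish_job())"
```

```text
the job is handed in; nothing more can be done
None
```

I closed the guide, pressed the stamp on the mark at about 12 N (estimated from the wrist force) for about 4 s rather than 2, lifted it straight out, stood it back upright in the tray and handed the job in at about 28 s; no verdict came back.

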